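# Proof-load the newly glued peg of a coat rail

## Robot

A 6-joint arm with a two-finger parallel gripper is mounted at the origin on a cart in front of the work surface, level with it; the furniture and walls round the work are solid. World frame = base frame: x ahead of the robot, y to its left, z up, the work surface at z = 0. Lengths are in m, angles in rad, forces in N, time in s.
With the tool pointing down it reaches from about 0.375 to 0.9 m from the base axis. Payload 3.1 kg.
Tool frame: the origin (TCP) lies on the centre line of the jaws, within the pads' length; the fingertips stand 19 mm ahead of it and the grasp point (between the pads) is the TCP; y points along the fingers, x is the direction in which the jaws open and shut, and the axes are right-handed (so a half turn about y gives the same grasp; the last joint's range is limited). The gripper opens to 85 mm and grips with 20 to 120 N. Pads are 22 mm wide; open, the fingers measure 114 mm over their backs; the gripper's body (76 mm by 85 mm) begins 54 mm behind the grasp point. The pads swing forward as they close: fully open they stand 13 mm farther back than shut.
Start: joints at [0.959, 0.527, 1.433, -0, 1.181, -0.178], TCP at [0.263, 0.567, 0.25] pointing down, gripper open.
Joint ranges: [-3.08, 3.08], [-0.75, 2.2], [0.22, 2.44], [-1.43, 4.57], [0, 2.65], [-2.85, 2.85]. Speed limits (rad/s): [2.79, 2.79, 3.14, 3.14, 3.14, 3.14].

## Interface

Orientations are given as a unit quaternion [x, y, z, w].
In Python, from station import * gives the robot as it stands.
- The arm moves only by the tool step_arm, never from a script. Its argument "moves" is a list of rows, each a list of 7 numbers: the turn, a rotation vector about the tool's x, y, z in rad, then the shift along the tool's x, y, z in cm, then the closure, from -1 (fully open) to 1 (shut). A call has 1 to 12 rows; each row is the pose to reach, as a shift and turn from the pose measured when the call began, along the tool's axes at that moment; what a row does not reach only later rows make up. A row lasts 1/8 s, in which the tool goes at most 62.5 mm and 10.7 degrees, less where a joint would pass 70% of its speed; a pose out of reach is approached as far as the arm can. A call with a gripper value outside its range is refused whole. The fingers move at their own pace and stop on an object; "grip_force" is the grip in N (left out, the last holds). Time passes only in rows, so rows that repeat a pose let the fingers close. It gives the time, the measured TCP pose, the force and the opening at its end, in the units of the state.
- sense(): the state, without advancing time (a new reading comes with each control period).
- snapshot(name): name is "side" or "top" or "wrist"; returns a dict with "frame" (480x640x3 uint8, red, green, blue), "z_map" (480x640 float32, m along the optical axis (not along the pixel's ray), 0 where there is no reading), "vfov" (degrees; the focal length in pixels is half the picture's height over the tangent of half this angle, whatever the lens; pixels are square), "cx", "cy" (the principal point, pixels), "dist" ([k1, k2, p1, p2, k3] as OpenCV has them; the pictures are not rectified), "xyz" and "orientation" of the camera in the world. Camera axes: x right, y down, z forward; pixel columns grow to the right and rows downward; lengths in m; the calibration is good to about 2 mm. A picture is of the moment at which its call begins.
- sign_off(): hands the job in, once; it reports no verdict.
The state is a dict: "t": time; "q": joint angles; "qd": joint speeds; "tau": joint torques, N m; "tcp_pos": TCP position; "tool_rot": TCP orientation; "force": force on the tool from outside, world axes, zero at the start; "ft_torque": the same for the moment, N m; "finger_gap": opening from 0.0 (shut) to 1.0 (fully open).
Only numpy, scipy, OpenCV 4.12 (cv2) and the standard library are available. Lean on these libraries where they do the work, as an engineer would, in place of code of your own. Each camera call takes 0.05 s, during which the arm holds its last target.

## Task

The pale peg of the dark coat-peg rail has just been glued in: proof-load it with the spring pull gauge. Pick the gauge up, drop its steel ring over the pale peg so that it sits below the peg's head, then draw the gauge level and square to the rail, towards the robot's side, until the mouth of the gauge's body stands on the red band of its white plunger; do not pull far past the band, which would overload it, and do not knock the other things about. Finish while still holding the gauge there, clear of the bench, with the load on the peg.

Things in the scene. Friction and masses are not known exactly. Their poses are not given: they have to be found in the camera images.
- gauge: spring pull gauge, loose, 0.25 kg; origin at the centre of its body, to be gripped there across y. Grey metal bar 116 x 30 x 30 mm (x, y, z) with a black cap 34 wide, 32 high, 12 long at each end; lies flat at the start, origin 16 mm up. x points along it to the mouth where the plunger with the ring comes out; z up. A small eye sticks out 15 mm behind the rear cap
- gauge_mouth (a point): mouth of the gauge: centre of its black front face, 58 mm ahead of the gauge's origin, where the white plunger (14 mm square, thin black scale lines, one red band 10 mm wide) comes out; same axes as the gauge
- plunger (a joint): how far the plunger is drawn out of the gauge, in m: 0 fully in (rest), stop at 0.062. A spring always pulls it back, with 2.4 N at 0 and 0.24 N more per further mm (12 N at 0.040). The mouth stands on the red band from 0.035 to 0.045, on its middle at 0.040
- ring_center (a point): centre of the gauge's steel ring, 91 mm ahead of the gauge's origin at rest and farther by the plunger's travel, at the height of the origin. The ring is 35 mm inside, 45 mm outside, of 5 mm wire; same axes as the gauge
- peg_new: the pale, newly glued wooden peg, fixed upright in the rail; any one of the row of three equal pegs 110 mm apart (the other two are dark). Origin at the centre of its foot, on the rail's top, 20 mm above the bench. 64 mm tall: shank 18 to 20 mm thick up to 38 mm, neck 13.5 mm thick up to 50 mm, then a head 22 mm thick with a domed top
- new_peg_neck (a point): middle of the pale peg's neck, on its axis, 44 mm above the rail's top face (64 mm above the bench); the ring should end up at this height or lower, and above the rail
- peg_rail: dark coat-peg rail, 78 x 420 x 20 mm (x, y, z), lying on its back, held fast to the bench; origin at the centre of its underside, y along the row of pegs, x square to it pointing away from the robot, z up. The load is drawn towards its -x. A steel holdfast 102 mm high presses on each end: on the line of pegs, 170 to 245 mm from the middle
- tape_roll: roll of masking tape lying flat, 100 x 98 x 25 mm, origin under its centre; to be left alone
- dowel_1: loose dowel, 16 mm thick, 110 mm long, lying at the right; to be left alone
- sanding_block: cork sanding block, 64 x 112 x 34 mm, at the left; to be left alone

How it is judged:
On the way, in this order (a step that is already met when the one before it is completed fails the run):
1. the gauge is picked up off the bench (height (world z) of gauge above 0.05 m and contact force between the fingers and gauge above 1 N), for 0.2 s.
2. the ring is over the pale peg, below its head, before the gauge is drawn out to the band (horizontal distance between ring_center and peg_new below 0.015 m and z of ring_center in the frame of peg_new below 0.052 m and value of joint plunger below 0.03 m), for 0.1 s.
At the end, for the whole second after the job is handed in: Gripper holds the gauge still, centre over 20 mm up, off the rail, level and square to it within 11 degrees, on its robot side; ring round the pale peg below its head, pulling over 7 N; mouth on the red band (plunger out 34.5 to 45.5 mm) (value of joint plunger between 0.0345 and 0.0455 m and contact force between gauge and peg_new above 7 N and horizontal distance between ring_center and peg_new below 0.018 m and z of ring_center in the frame of peg_new below 0.054 m and contact force between the fingers and gauge above 2 N and contact force between gauge and peg_rail below 0.5 N and height (world z) of gauge above 0.02 m and angle between gauge's own z axis and vertical below 0.2 rad and angle between the x axis of gauge and the x axis of peg_rail, either way round below 0.2 rad and x of gauge in the frame of peg_rail below -0.08 m and linear speed of gauge below 0.02 m/s); the arm keeps its last pose, push and grip.
It fails at once if the gauge is overloaded: plunger drawn out more than 55 mm (value of joint plunger above 0.055 m).
It fails at once if the tape roll, the dowel or the sanding block is knocked more than 30 mm from its place (distance of any of tape_roll, dowel_1, sanding_block from where it was at the start of the episode above 0.03 m).
It also fails if it takes over 48 s, if anything falls off the work surface, if the arm or the gripper's body presses on something with over 40 N, if the wrist force passes 120 N, or if a joint passes its speed limit or range.

## Working session

There is one attempt and no reset: what is moved stays moved. The work goes in short steps, Python scripts to look and compute and a tool call to move; the robot and the scene stay as the last step left them, time stands still between calls to the robot, and variables do not carry over. Pictures are saved under pics/ and viewed, and the job is handed in when it is done.

Besides the shell and the picture viewer there is one more tool, called after "Emit:" as a command line: name --pt "numbers of a row" for each row, then --argument value for the rest. step_arm: Moves the arm, as the interface text tells. Its arguments: {"type":"object","properties":{"moves":{"type":"array","items":{"type":"array","items":{"type":"number"}}},"grip_force":{"type":"number"}},"required":["moves"]}

```bash
mkdir -p pics; ls
cat > h.py <<'E'
from station import *
import numpy as np, cv2
from scipy.spatial.transform import Rotation as R
def cam(s):
    f=240/np.tan(np.radians(s["vfov"])/2)
    K=np.array([[f,0,s["cx"]],[0,f,s["cy"]],[0,0,1]])
    return K,np.array(s["dist"],float),R.from_quat(s["orientation"]).as_matrix(),np.array(s["xyz"])
def rays(s,px):
    K,d,Rm,t=cam(s)
    u=cv2.undistortPoints(np.array(px,float).reshape(-1,1,2),K,d).reshape(-1,2)
    return t,np.c_[u,np.ones(len(u))]@Rm.T
def plane(s,px,z):
    t,r=rays(s,px); return t+r*((z-t[2])/r[:,2])[:,None]
def bydepth(s,px):
    t,r=rays(s,px); px=np.array(px).astype(int).reshape(-1,2)
    return t+r*s["z_map"][px[:,1],px[:,0]][:,None]
def proj(s,P):
    K,d,Rm,t=cam(s); Pc=(np.array(P,float).reshape(-1,3)-t)@Rm
    return cv2.projectPoints(Pc.reshape(-1,1,3),np.zeros(3),np.zeros(3),K,d)[0].reshape(-1,2)
def save(s,n): cv2.imwrite("pics/"+n+".png",s["frame"][:,:,::-1])
E
python3 - <<'E'
from h import *
st=sense(); print({k:np.round(v,3) for k,v in st.items()})
for n in["top","side","wrist"]:
    s=snapshot(n); save(s,n+"1"); np.save(n+"1.npy",s,allow_pickle=True)
    print(n,s["xyz"],s["orientation"],s["vfov"],s["dist"])
E
```

```text
pics
{'t': np.float64(0.0), 'q': array([ 0.958,  0.528,  1.434,  0.   ,  1.181, -0.178]), 'qd': array([-0.001, -0.   , -0.001, -0.002, -0.   , -0.002]), 'tau': array([-0.0000e+00, -4.4235e+01, -1.7803e+01, -0.0000e+00,  9.0000e-03,
       -0.0000e+00]), 'tcp_pos': array([0.262, 0.567, 0.249]), 'tool_rot': array([ 0.596,  0.38 , -0.381, -0.596]), 'force': array([-0.054,  1.13 ,  0.002]), 'ft_torque': array([-0.032, -0.025,  0.022]), 'finger_gap': np.float64(0.999)}
top [0.40421693 0.00605274 1.24364633] [ 0.71152032 -0.70054119  0.04094301 -0.03611864] 52.92349866341305 [-0.07965666  0.          0.          0.          0.        ]
side [ 0.45620149 -0.90844562  0.82850143] [ 0.90373357 -0.03243976  0.02001524 -0.42639499] 55.98082944489982 [0.01987747 0.         0.         0.         0.        ]
wrist [0.19577041 0.59788798 0.37281286] [0.83332764 0.53330274 0.07766341 0.12297   ] 68.93066938559377 [-0.02823646  0.          0.          0.          0.        ]
```

View pics/top1.png

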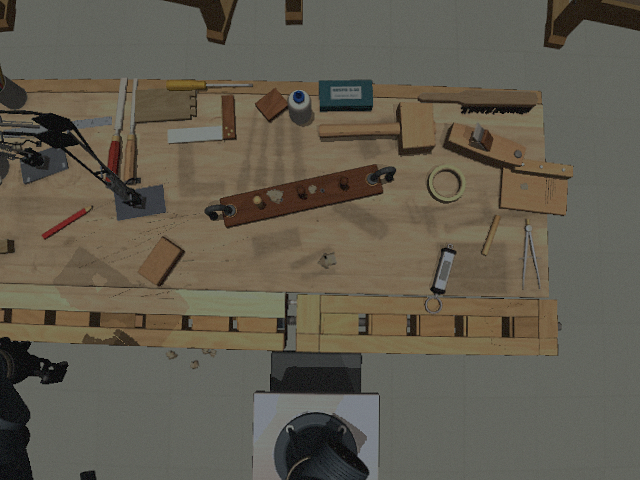

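View pics/side1.png

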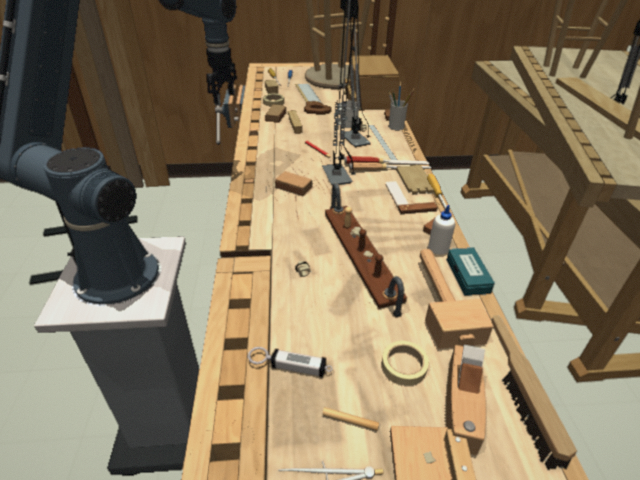

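Run:
```python
from h import *
s=np.load("top1.npy",allow_pickle=True).item()
f=s["frame"][:,:,::-1]
a=cv2.resize(f[155:235,195:405],None,fx=3.8,fy=3.8,interpolation=cv2.INTER_CUBIC)
b=cv2.resize(f[235:320,410:500],None,fx=6,fy=6,interpolation=cv2.INTER_CUBIC)
cv2.imwrite("pics/ta.png",cv2.convertScaleAbs(a,alpha=1.6)); cv2.imwrite("pics/tb.png",b)
s=np.load("side1.npy",allow_pickle=True).item()
f=s["frame"][:,:,::-1]
a=cv2.resize(f[180:320,310:420],None,fx=4.2,fy=4.2,interpolation=cv2.INTER_CUBIC)
cv2.imwrite("pics/sa.png",a)
```

```text
(no output)
```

View pics/ta.png

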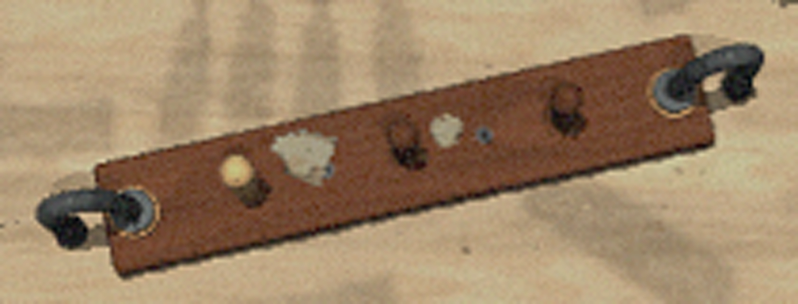

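View pics/tb.png

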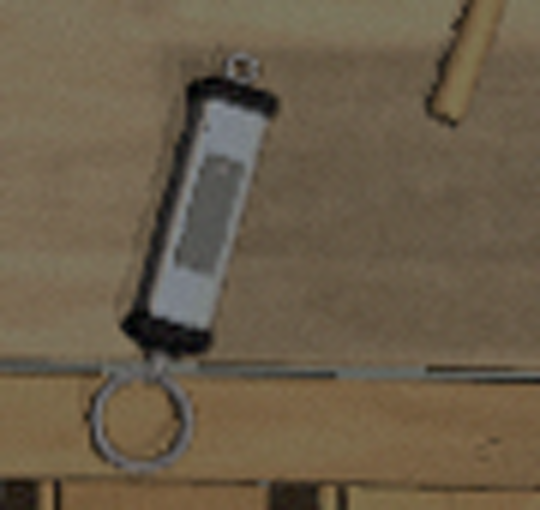

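View pics/sa.png

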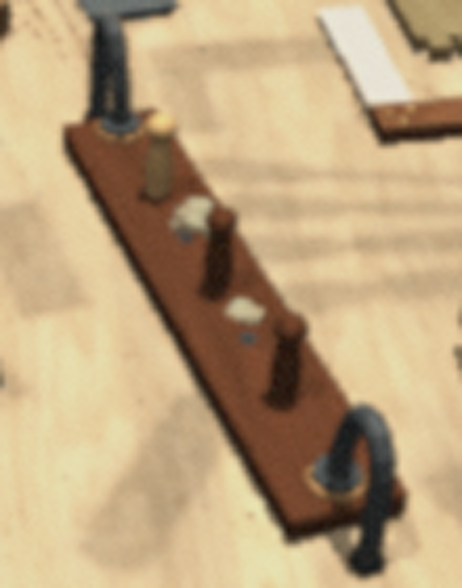

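Run:
```python
from h import *
s=np.load("top1.npy",allow_pickle=True).item()
c=np.array([[95,165],[120,275],[712,145],[688,37]])/3.8+[195,155]-0.4
P=plane(s,c,.02)[:,:2]; print("rail",P.round(4), "centre",P.mean(0).round(4))
ydir=(P[0]+P[1]-P[2]-P[3]); ydir/=np.linalg.norm(ydir); print("rail yaw deg",np.degrees(np.arctan2(-ydir[0],ydir[1])))
print("pred peg",P.mean(0)+ydir*.11)
hp=np.array([[237,169]])/3.8+[195,155]-.4
print("head",plane(s,hp,.08),"depth",bydepth(s,hp))
m=cv2.inRange(cv2.cvtColor(s["frame"],cv2.COLOR_RGB2HSV)[155:235,195:300],(15,60,150),(35,180,255))
g=np.array([[141,420],[243,68]])/6+[410,235]-.4
G=plane(s,g,.016); print("ring,eye",G.round(4)); d=G[0]-G[1]; print(np.linalg.norm(d),np.degrees(np.arctan2(d[1],d[0])))
# caps front corners/back corners top z .032
k=np.array([[122,325],[207,345],[190,85],[277,103]])/6+[410,235]-.4
print("caps",plane(s,k,.032).round(4))
# second view
s2=np.load("side1.npy",allow_pickle=True).item()
h2=np.array([[161,123]])/4.2+[310,180]-.4
print("head side",plane(s2,h2,.08),bydepth(s2,h2))
f2=np.array([[155,196]])/4.2+[310,180]-.4
print("foot",plane(s2,f2,.02))
print(proj(s2,G), proj(s2,[np.append(G.mean(0)[:2],.032)]))
cv2.imwrite("pics/sg.png",cv2.resize(s2["frame"][330:390,235:345,::-1],None,fx=6,fy=6,interpolation=cv2.INTER_CUBIC))
```

```text
rail [[ 0.6414  0.2573]
 [ 0.5663  0.2374]
 [ 0.662  -0.1622]
 [ 0.7372 -0.1458]] centre [0.6517 0.0467]
rail yaw deg 13.423807125688075
pred peg [0.62620538 0.15364508]
head [[0.6284861  0.15286828 0.08      ]] depth [[0.62789542 0.1524816  0.08306482]]
ring,eye [[ 0.3763 -0.2938  0.016 ]
 [ 0.5269 -0.3394  0.016 ]]
0.15735292298296685 163.18548803486624
caps [[ 0.4162 -0.2821  0.032 ]
 [ 0.4082 -0.3181  0.032 ]
 [ 0.5177 -0.312   0.032 ]
 [ 0.5106 -0.3493  0.032 ]]
head side [[0.62882967 0.1494977  0.08      ]] [[0.62835027 0.1465597  0.08207865]]
foot [[0.62716434 0.14587199 0.02      ]]
[[257.00377225 354.36055213]
 [327.85186809 367.95170557]] [[291.7581009  356.47205706]]
```

View pics/sg.png

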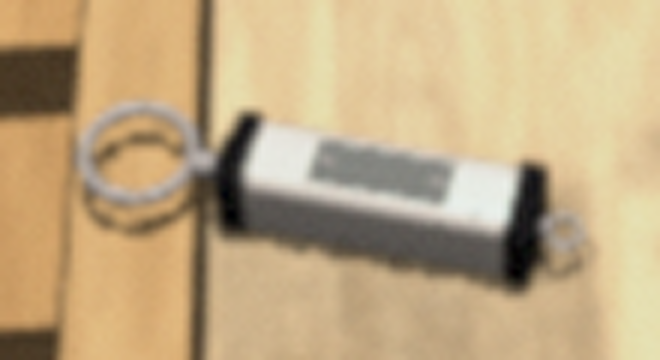

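Run:
```python
from h import *
st=sense(); M=R.from_quat(st["tool_rot"]).as_matrix(); print(M.round(3)); a=np.degrees(np.arctan2(M[1,0],M[0,0]));print("toolx yaw",a,"q1",np.degrees(st["q"][0]),"q6",np.degrees(st["q"][5]))
s=np.load("wrist1.npy",allow_pickle=True).item()
K,d,Rm,t=cam(s); print("cam rel tool",M.T@(t-st["tcp_pos"])); print((M.T@Rm).round(3))
```

```text
[[ 0.42  -0.001 -0.907]
 [ 0.907 -0.001  0.42 ]
 [-0.002 -1.     0.   ]]
toolx yaw 65.14511365298877 q1 54.92012553952757 q6 -10.225705259737174
cam rel tool [ 1.01209206e-04 -1.23252585e-01  7.35532244e-02]
[[ 1.     0.001  0.   ]
 [ 0.    -0.288  0.958]
 [ 0.001 -0.958 -0.288]]
```

```bash
cat >> h.py <<'E'
def mv(p,yaw):
    "row numbers for a target TCP with tool down, tool x at yaw deg"
    st=sense(); q=R.from_quat(st["tool_rot"]); a=np.radians(yaw)
    x=np.array([np.cos(a),np.sin(a),0]); y=np.array([0,0,-1.]); T=R.from_matrix(np.c_[x,y,np.cross(x,y)])
    rv=(q.inv()*T).as_rotvec(); d=q.inv().apply(np.array(p)-st["tcp_pos"])*100
    print("row",rv.round(3),d.round(2)," |rot|deg",np.degrees(np.linalg.norm(rv)).round(1),"dist",np.linalg.norm(d).round(1))
E
python3 -c "
from h import *
mv((.45,.2,.22),70);mv((.463,-.318,.16),73.3)"
```

```text
row [-0.    -0.085 -0.002] [-25.38   2.99 -32.44]  |rot|deg 4.9 dist 41.3
row [-0.    -0.142 -0.002] [-71.83   9.06 -55.4 ]  |rot|deg 8.2 dist 91.2
```

Emit:
step_arm --pt "0 -0.085 0 -25.4 3 -32.4 -1" --pt "0 -0.085 0 -25.4 3 -32.4 -1" --pt "0 -0.085 0 -25.4 3 -32.4 -1" --pt "0 -0.085 0 -25.4 3 -32.4 -1" --pt "0 -0.085 0 -25.4 3 -32.4 -1" --pt "0 -0.085 0 -25.4 3 -32.4 -1" --pt "0 -0.142 0 -71.8 9 -55.4 -1" --pt "0 -0.142 0 -71.8 9 -55.4 -1" --pt "0 -0.142 0 -71.8 9 -55.4 -1" --pt "0 -0.142 0 -71.8 9 -55.4 -1" --pt "0 -0.142 0 -71.8 9 -55.4 -1" --pt "0 -0.142 0 -71.8 9 -55.4 -1"

```text
t: 1.65
tcp_pos: [0.453, -0.1404, 0.1806]
tool_rot: [0.568, 0.421, -0.422, -0.567]
force: [1.9, 0.1, 0.1]
finger_gap: 0.999
```

```bash
python3 -c "
from h import *
mv((.463,-.318,.16),73.3)"
```

```text
row [-0.    -0.001 -0.001] [-16.72   2.08  -6.07]  |rot|deg 0.1 dist 17.9
```

Emit:
step_arm --pt "0 0 0 -16.7 2 -6.1 -1" --pt "0 0 0 -16.7 2 -6.1 -1" --pt "0 0 0 -16.7 2 -6.1 -1" --pt "0 0 0 -16.7 2 -6.1 -1" --pt "0 0 0 -16.7 2 -6.1 -1"

```text
t: 2.28
tcp_pos: [0.4626, -0.317, 0.1603]
tool_rot: [-0.567, -0.421, 0.422, 0.568]
force: [0.1, 0.5, 0.5]
finger_gap: 1.003
```

Run:
```python
from h import *
s=snapshot("wrist"); save(s,"w2"); np.save("w2.npy",s,allow_pickle=True); print(sense()["tcp_pos"])
print(proj(s,[[.463,-.318,.031],[.3763,-.2938,.016]]))
```

```text
[ 0.46270189 -0.31628301  0.16045604]
[[319.19991824 237.6651236 ]
 [316.72323264 112.45735386]]
```

View pics/w2.png

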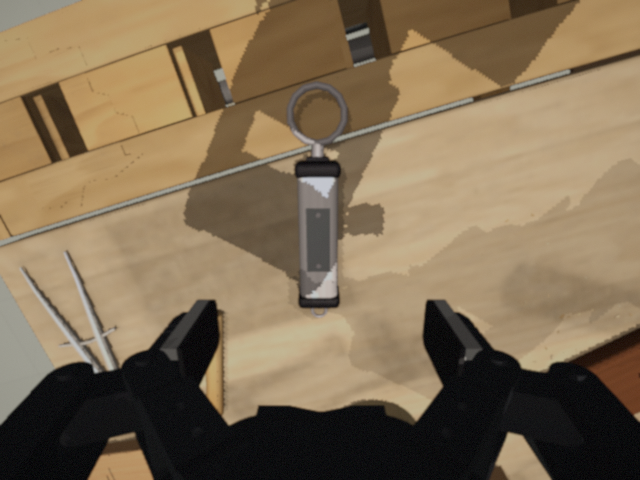

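Run:
```python
from h import *
s=np.load("w2.npy",allow_pickle=True).item()
P=plane(s,[[318,163],[319,305]],.032); print(P, np.linalg.norm(P[0]-P[1])); r=plane(s,[[318,115]],.016); print(r)
d=P[0]-P[1]; print(np.degrees(np.arctan2(d[1],d[0])))
c=P.mean(0);print(c); d=r[0]-c; d[2]=0; d/=np.linalg.norm(d); print(np.degrees(np.arctan2(d[1],d[0])), r[0]-.091*d)
mv((.463,-.317,.022),73.3)
```

```text
[[ 0.40986873 -0.30286474  0.032     ]
 [ 0.51619462 -0.33420043  0.032     ]] 0.1108472871292882
[[ 0.37823826 -0.29342106  0.016     ]]
163.57903264640004
[ 0.46303168 -0.31853258  0.032     ]
163.50337256940486 [ 0.46549238 -0.31926132  0.016     ]
row [-0.002 -0.    -0.   ] [-0.06 13.85 -0.08]  |rot|deg 0.1 dist 13.8
```

Emit:
step_arm --pt "0 0 0 -0.2 5 -0.2 -1" --pt "0 0 0 -0.2 9 -0.2 -1" --pt "0 0 0 -0.2 12 -0.2 -1" --pt "0 0 0 -0.2 13.8 -0.2 -1" --pt "0 0 0 -0.2 13.8 -0.2 -1" --pt "0 0 0 -0.2 13.8 -0.2 0" --pt "0 0 0 -0.2 13.8 -0.2 0.6" --pt "0 0 0 -0.2 13.8 -0.2 1" --pt "0 0 0 -0.2 13.8 -0.2 1" --pt "0 0 0 -0.2 13.8 -0.2 1" --pt "0 0 0 -0.2 13.8 -0.2 1" --pt "0 0 0 -0.2 13.8 -0.2 1" --grip_force 50

```text
t: 3.82
tcp_pos: [0.4642, -0.3193, 0.0235]
tool_rot: [0.567, 0.422, -0.422, -0.567]
force: [-0.6, -0.0, 6.7]
finger_gap: 0.341
```

Emit:
step_arm --pt "0 0 0 0 0 0 1" --pt "0 0 0 0 -3 0 1" --pt "0 0 0 0 -8 0 1" --pt "0 0 0 0 -14 0 1" --pt "0 0 0 0 -17 0 1" --pt "0 0 0 0 -17 0 1" --pt "0 0 0 0 -17 0 1"

```text
t: 4.7
tcp_pos: [0.4633, -0.3182, 0.192]
tool_rot: [-0.566, -0.421, 0.423, 0.568]
force: [0.1, 0.7, -2.2]
finger_gap: 0.341
```

Run:
```python
from h import *
s=snapshot("wrist"); save(s,"w3"); np.save("w3.npy",s,allow_pickle=True); st=sense(); print(st["tcp_pos"],st["finger_gap"],st["force"])
# target above peg: gauge origin = peg - .091*railx
a=np.radians(13.4); rx=np.array([np.cos(a),np.sin(a)]); g=np.array([.628,.152])-.095*rx; print(g)
mv((g[0],g[1],.19),13.4-90)
```

```text
[ 0.46318655 -0.31805567  0.19148454] 0.3429747985912648 [-0.02226721 -0.57289292 -2.76070735]
[0.53558629 0.12998395]
row [-0.003  2.616 -0.005] [44.99  0.23  5.96]  |rot|deg 149.9 dist 45.4
```

View pics/w3.png

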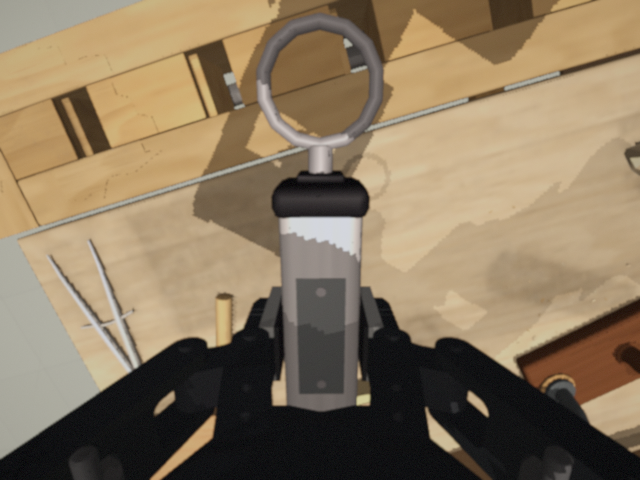

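Emit:
step_arm --pt "0 0.18 0 2 0 0 1" --pt "0 0.36 0 5 0 0.5 1" --pt "0 0.54 0 8 0 1 1" --pt "0 0.72 0 12 0 1.5 1" --pt "0 0.9 0 16 0 2 1" --pt "0 1.08 0 20 0 2.5 1" --pt "0 1.26 0 24 0 3 1" --pt "0 1.44 0 28 0 3.5 1" --pt "0 1.62 0 32 0 4 1" --pt "0 1.8 0 36 0 4.5 1" --pt "0 1.98 0 40 0 5 1" --pt "0 2.16 0 43 0.2 5.5 1"

```text
t: 6.25
tcp_pos: [0.5332, 0.1112, 0.188]
tool_rot: [0.639, -0.306, 0.3, -0.638]
force: [0.1, -0.5, -1.8]
finger_gap: 0.343
```

Run:
```python
from h import *
mv((.5356,.130,.19),13.4-90)
```

```text
row [ 0.006  0.451 -0.006] [-1.3  -0.2   1.38]  |rot|deg 25.8 dist 1.9
```

Emit:
step_arm --pt "0 0.18 0 -1 0 1 1" --pt "0 0.36 0 -1.3 0 1.4 1" --pt "0.005 0.451 -0.005 -1.3 -0.2 1.4 1" --pt "0.005 0.451 -0.005 -1.3 -0.2 1.4 1" --pt "0.005 0.451 -0.005 -1.3 -0.2 1.4 1" --pt "0.005 0.451 -0.005 -1.3 -0.2 1.4 1"

```text
t: 7.0
tcp_pos: [0.5356, 0.1299, 0.1895]
tool_rot: [0.556, -0.439, 0.437, -0.554]
force: [-0.2, 0.1, -2.3]
finger_gap: 0.343
```

Run:
```python
from h import *
for n in["wrist","side","top"]:
    s=snapshot(n); save(s,n+"4"); np.save(n+"4.npy",s,allow_pickle=True)
st=sense(); print(st["tcp_pos"],st["tool_rot"],st["q"])
mv((.5356,.130,.19),13.4-90)
```

```text
[0.53581919 0.12997723 0.1899565 ] [ 0.55522088 -0.4387343   0.43776371 -0.55462143] [3.51493958e-02 5.10020047e-01 1.67783868e+00 2.95934501e-04
 9.55329069e-01 1.37189764e+00]
row [ 0.002  0.    -0.001] [-0.01 -0.   -0.02]  |rot|deg 0.1 dist 0.0
```

View pics/wrist4.png

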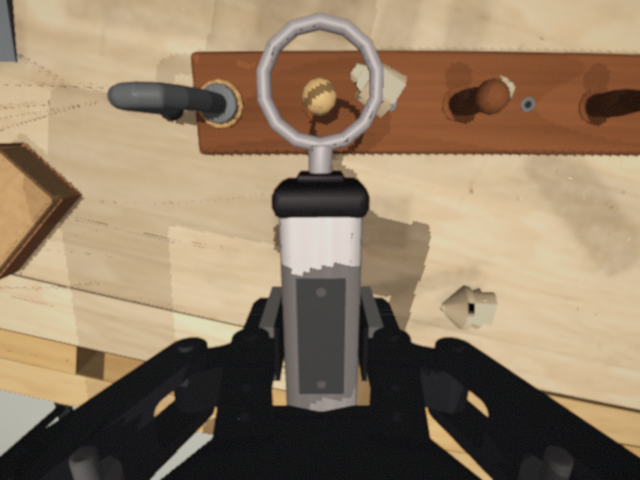

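View pics/side4.png

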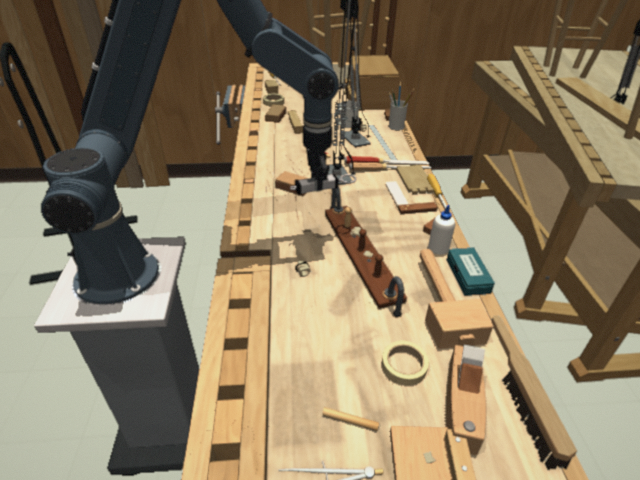

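Run:
```python
from h import *
s=np.load("wrist4.npy",allow_pickle=True).item(); st=sense(); tq=R.from_quat(st["tool_rot"])
pts=np.array([[263,82],[378,82],[320,18],[320,141],[320,165],[320,250]])
W=bydepth(s,pts); print(((W-st["tcp_pos"])@tq.as_matrix()).round(4)); print(W.round(4))
f=s["frame"].astype(int)
hsv=cv2.cvtColor(s["frame"],cv2.COLOR_RGB2HSV)
m=cv2.inRange(hsv[70:125,298:345],(14,60,120),(30,200,255))
n,l,stt,ce=cv2.connectedComponentsWithStats(m); i=1+np.argmax(stt[1:,4]); c=ce[i]+[298,70]; print(c,stt[i])
c=np.array([320,96.]); print("peg head",plane(s,[c],.079), bydepth(s,[c]))
E1=plane(s,[[210,51],[600,54]],.02); d=E1[1]-E1[0]; print("rail back edge yaw",np.degrees(np.arctan2(d[1],d[0]))+90)
E1=plane(s,[[210,153.5],[600,154.5]],.02); d=E1[1]-E1[0]; print("rail front edge yaw",np.degrees(np.arctan2(d[1],d[0]))+90)
```

```text
[[-0.02    0.0061  0.0904]
 [ 0.0192  0.0062  0.0905]
 [-0.0006  0.0068  0.1101]
 [-0.0005  0.0059  0.0709]
 [-0.0005  0.0033  0.0628]
 [-0.0005 -0.006   0.0341]]
[[0.6191 0.1704 0.1837]
 [0.6283 0.1323 0.1836]
 [0.6427 0.1561 0.183 ]
 [0.6047 0.147  0.184 ]
 [0.5968 0.145  0.1865]
 [0.5689 0.1384 0.1959]]
[319.10582011  95.04550265] [  4   7  35  37 945]
peg head [[0.62907133 0.15310438 0.079     ]] [[0.62862594 0.1529833  0.08375636]]
rail back edge yaw 13.492892710689802
rail front edge yaw 13.550383280101258
```

Emit:
step_arm --pt "0 0 0 0 0 0.5 1" --pt "0 0 0 0 3 0.5 1" --pt "0 0 0 0 6 0.5 1" --pt "0 0 0 0 7.8 0.5 1" --pt "0 0 0 0 7.8 0.5 1" --pt "0 0 0 0 7.8 0.5 1"

```text
t: 7.9
tcp_pos: [0.5414, 0.1312, 0.1126]
tool_rot: [-0.555, 0.438, -0.438, 0.555]
force: [0.9, 0.1, -2.0]
finger_gap: 0.342
```

Run:
```python
from h import *
s=snapshot("wrist"); save(s,"w5"); st=sense(); print(st["tcp_pos"])
mv((.5356,.130,.0625),13.5-90)
c=[[320,92]]
print(plane(s,c,.079))
```

```text
[0.54151575 0.13124171 0.11289168]
row [-0.001 -0.002 -0.   ] [-0.02  5.04 -0.61]  |rot|deg 0.1 dist 5.1
[[0.62936739 0.15278916 0.079     ]]
```

View pics/w5.png

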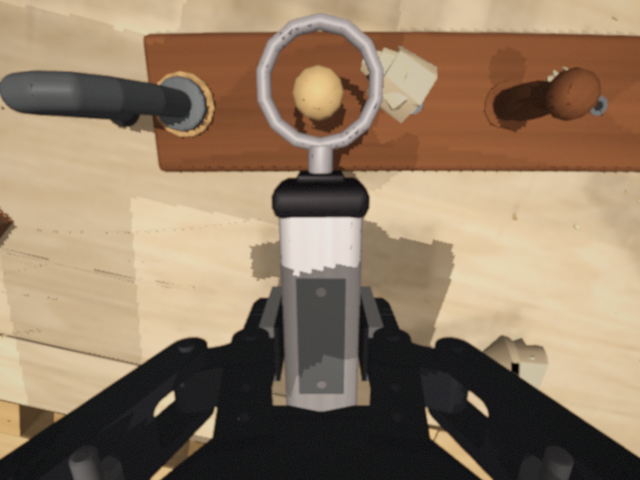

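Emit:
step_arm --pt "0 0 0 0 1.5 0 1" --pt "0 0 0 0 3 0 1" --pt "0 0 0 0 4.5 0 1" --pt "0 0 0 0 5 0 1" --pt "0 0 0 0 5 0 1" --pt "0 0 0 0 5 0 1" --pt "0 0 0 0 5 0 1" --grip_force 80

```text
t: 8.82
tcp_pos: [0.5419, 0.1313, 0.0634]
tool_rot: [-0.554, 0.438, -0.439, 0.555]
force: [-0.5, -0.3, -2.8]
finger_gap: 0.333
```

Run:
```python
from h import *
s=snapshot("wrist"); save(s,"w6"); s=snapshot("side");save(s,"s6");cv2.imwrite("pics/s6c.png",cv2.resize(s["frame"][130:250,280:400,::-1],None,fx=5,fy=5,interpolation=cv2.INTER_CUBIC))
st=sense(); print(st["tcp_pos"],st["force"])
mv((.5415,.1312,.0625),13.5-90)
```

```text
[0.54185936 0.13125762 0.06334854] [-0.61680993 -0.3285961  -2.63444033]
row [-0.002 -0.002  0.   ] [-0.    0.08 -0.04]  |rot|deg 0.1 dist 0.1
```

View pics/w6.png

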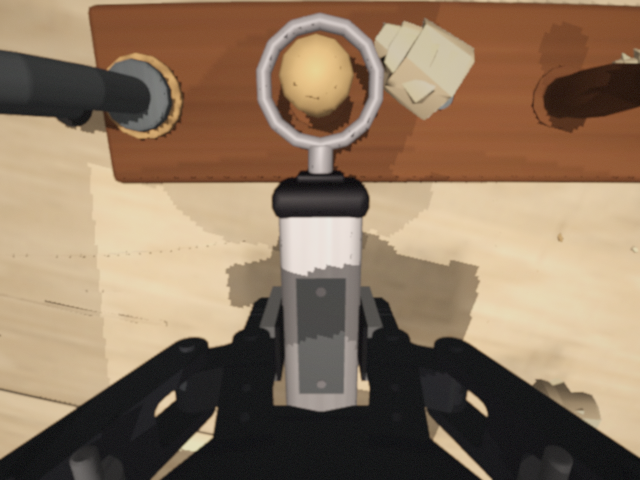

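View pics/s6c.png

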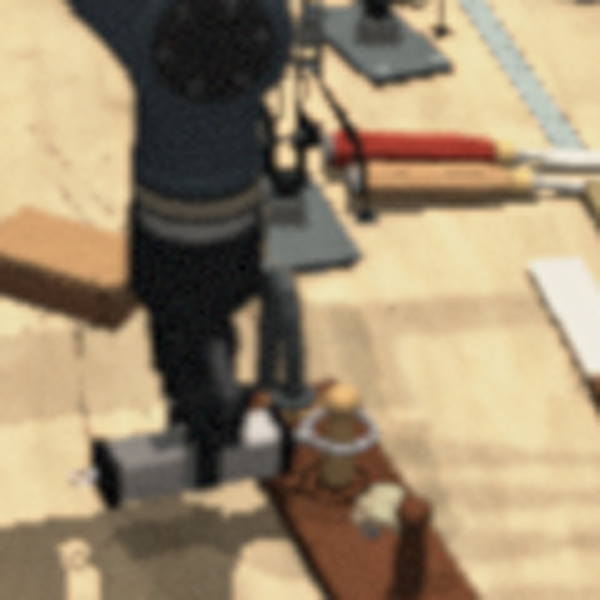

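Emit:
step_arm --pt "0 0 0 0 0 -0.5 1" --pt "0 0 0 0 0 -1 1" --pt "0 0 0 0 0 -1.5 1" --pt "0 0 0 0 0 -2 1" --pt "0 0 0 0 0 -2.5 1" --pt "0 0 0 0 0 -3 1" --pt "0 0 0 0 0 -3.5 1" --pt "0 0 0 0 0 -3.8 1" --pt "0 0 0 0 0 -3.8 1" --pt "0 0 0 0 0 -3.8 1"

```text
t: 10.18
tcp_pos: [0.5083, 0.1227, 0.0638]
tool_rot: [-0.553, 0.436, -0.441, 0.557]
force: [7.3, 2.9, -5.4]
finger_gap: 0.335
```

Run:
```python
from h import *
s=snapshot("wrist"); save(s,"w7"); np.save("w7.npy",s,allow_pickle=True)
st=sense(); print(st["tcp_pos"],st["force"],st["finger_gap"])
a=np.radians(13.5);rx=np.array([np.cos(a),np.sin(a)]);print("along",(st["tcp_pos"][:2]-[.5419,.1313])@rx, st["force"][:2]@rx)
mv((.5415,.1312,.0625),13.5-90)
```

```text
[0.50832287 0.12274677 0.06378052] [ 7.42169313  3.63629433 -5.89017459] 0.33854372116081716
along -0.034646106934065724 8.06550720978532
row [-0.009 -0.002  0.001] [-0.05  0.16  3.42]  |rot|deg 0.5 dist 3.4
```

View pics/w7.png

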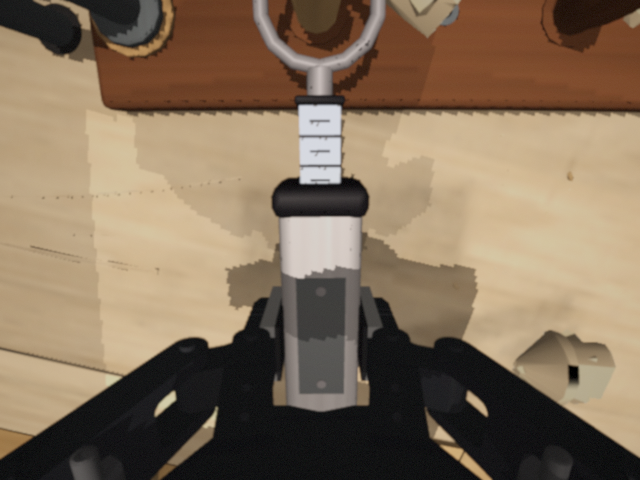

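Emit:
step_arm --pt "0 0 0 0 0 -0.4 1" --pt "0 0 0 0 0 -0.8 1" --pt "0 0 0 0 0 -1.1 1" --pt "0 0 0 0 0 -1.4 1" --pt "0 0 0 0 0 -1.4 1" --pt "0 0 0 0 0 -1.4 1"

```text
t: 10.98
tcp_pos: [0.4995, 0.1199, 0.0644]
tool_rot: [-0.55, 0.433, -0.443, 0.56]
force: [8.8, 4.4, -4.9]
finger_gap: 0.33
```

Run:
```python
from h import *
s=snapshot("wrist"); save(s,"w8"); np.save("w8.npy",s,allow_pickle=True)
st=sense(); print(st["tcp_pos"],st["force"],st["finger_gap"])
a=np.radians(13.5);rx=np.array([np.cos(a),np.sin(a)]);print("along",(st["tcp_pos"][:2]-[.5419,.1313])@rx, st["force"][:2]@rx)
mv((.5415,.1312,.0625),13.5-90)
```

```text
[0.49953837 0.11993219 0.06442998] [ 9.3971835   3.51986906 -4.53955124] 0.3292831613613645
along -0.04384493205077089 9.959235680608717
row [-0.02  -0.001  0.003] [-0.12  0.28  4.34]  |rot|deg 1.1 dist 4.3
```

View pics/w8.png

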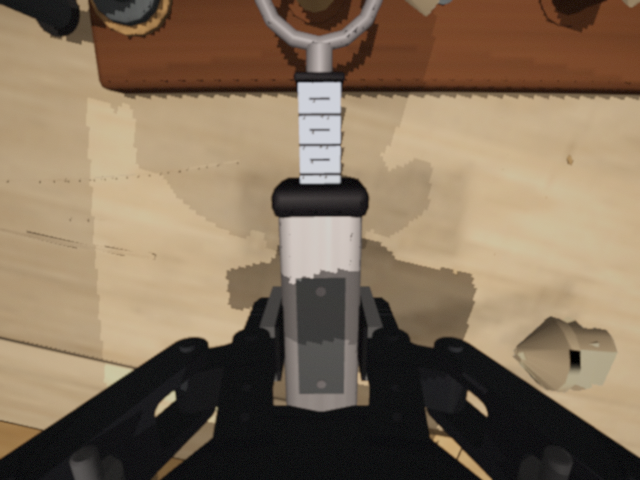

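Emit:
step_arm --pt "-0.02 0 0 0 0 -0.3 1" --pt "-0.03 0 0 0 0.1 -0.6 1" --pt "-0.03 0 0 0 0.2 -1.0 1" --pt "-0.03 0 0 0 0.2 -1.0 1" --pt "-0.03 0 0 0 0.2 -1.0 1" --pt "-0.03 0 0 0 0.2 -1.0 1"

```text
t: 11.78
tcp_pos: [0.4971, 0.1186, 0.0641]
tool_rot: [-0.555, 0.434, -0.441, 0.556]
force: [10.6, 6.5, -0.5]
finger_gap: 0.335
```

```bash
cat > m.py <<'E'
import sys
from h import *
s=snapshot("wrist"); save(s,sys.argv[1]); np.save(sys.argv[1]+".npy",s,allow_pickle=True)
st=sense(); print(st["tcp_pos"],st["force"],st["finger_gap"])
a=np.radians(13.5);rx=np.array([np.cos(a),np.sin(a)]);print("along",(st["tcp_pos"][:2]-[.5419,.1313])@rx, st["force"][:2]@rx)
mv((.5415,.1312,.0625),13.5-90)
tq=R.from_quat(st["tool_rot"]).as_matrix()
hs=cv2.cvtColor(s["frame"],cv2.COLOR_RGB2HSV)[0:200,300:340]; m=((hs[...,0]<8)|(hs[...,0]>172))&(hs[...,1]>150)&(hs[...,2]>90)
r=np.where(m[:,10:30].mean(1)>.6)[0]; print("red rows",r)
E
python3 m.py w9
```

```text
[0.49709315 0.11861709 0.06414259] [9.14738931e+00 8.15233692e+00 3.12235987e-03] 0.3378543172775882
along -0.04652959656790802 10.797771476805616
row [-0.007  0.001  0.006] [-0.18  0.19  4.61]  |rot|deg 0.5 dist 4.6
red rows [183]
```

View pics/w9.png

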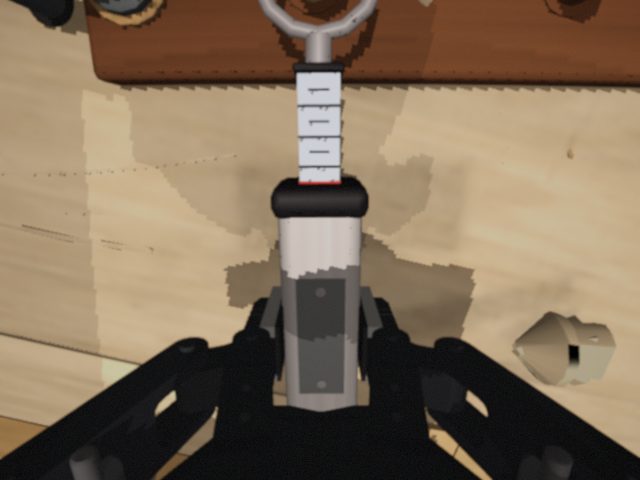

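Emit:
step_arm --pt "-0.01 0 0.01 -0.2 0.1 -0.4 1" --pt "-0.01 0 0.01 -0.3 0.1 -0.8 1" --pt "-0.01 0 0.01 -0.3 0.1 -1.1 1" --pt "-0.01 0 0.01 -0.3 0.1 -1.1 1" --pt "-0.01 0 0.01 -0.3 0.1 -1.1 1" --pt "-0.01 0 0.01 -0.3 0.1 -1.1 1"

```text
t: 12.58
tcp_pos: [0.4933, 0.119, 0.0645]
tool_rot: [-0.551, 0.435, -0.441, 0.559]
force: [11.7, 2.3, -3.1]
finger_gap: 0.335
```

```bash
python3 m.py w10
```

```text
[0.49327813 0.11897737 0.06452052] [11.65051025  2.0610462  -3.72397558] 0.33473072441359913
along -0.05015510147960315 11.809747400274428
row [-0.013 -0.001 -0.001] [-0.07  0.27  4.97]  |rot|deg 0.8 dist 5.0
red rows [172 173 174 175 176 177 178 179 180 181 182 183]
```

View pics/w10.png

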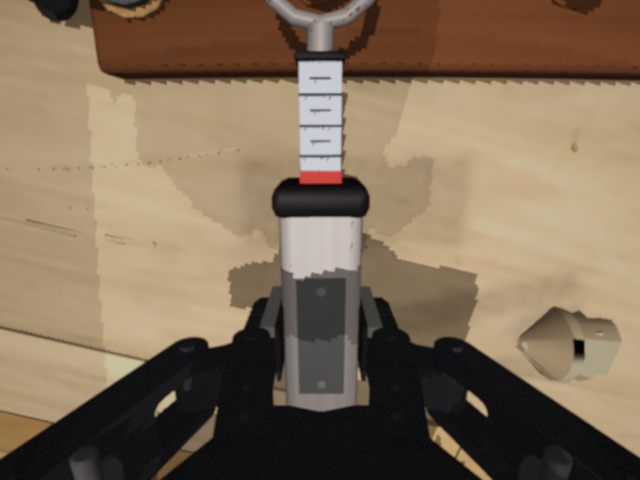

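```bash
python3 m.py w11
python3 - <<'E'
from h import *
s=snapshot("side");cv2.imwrite("pics/s11.png",cv2.resize(s["frame"][130:250,270:390,::-1],None,fx=5,fy=5,interpolation=cv2.INTER_CUBIC))
st=sense(); tq=R.from_quat(st["tool_rot"]); print((tq.apply([-.0004,.0085,.0905+.0395])+st["tcp_pos"]), st["qd"].round(4))
print("ring axis tilt deg",np.degrees(np.arcsin(tq.as_matrix()[2,2])))
E
```

```text
[0.4932993  0.11898163 0.06452588] [11.19154122  2.77987492 -4.22995355] 0.32832426956911526
along -0.050133523046056554 11.531266957400419
row [-0.013 -0.001 -0.001] [-0.07  0.27  4.97]  |rot|deg 0.8 dist 5.0
red rows [172 173 174 175 176 177 178 179 180 181 182 183]
[0.61973621 0.14963041 0.05776564] [-0.0008 -0.0018  0.0006  0.001  -0.001  -0.0012]
ring axis tilt deg 0.7694345301817211
```

View pics/s11.png

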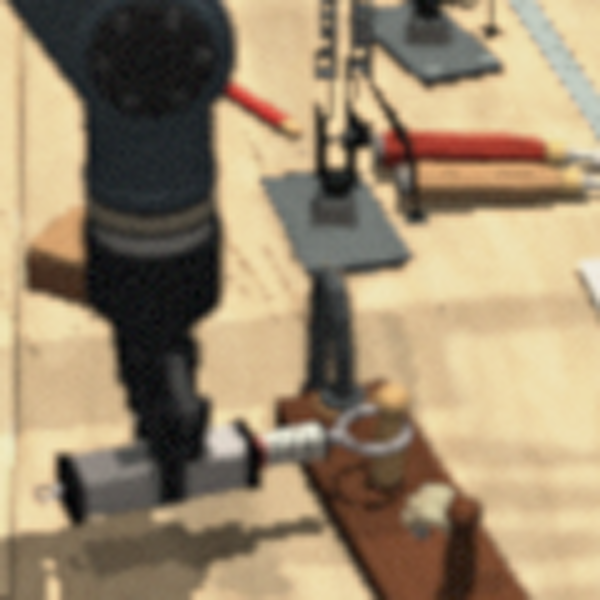

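```bash
python3 -c "
from station import *
print(sign_off())"
```

```text
the job is handed in; nothing more can be done
None
```

I picked up the gauge, dropped its ring over the pale peg (the leftmost of the three) and drew it back along the rail's normal. I handed the job in at about 13 s, still holding the load. `sign_off()` gives no verdict, so these are my own last checks:

| Check | Reading before hand-in | Required |
|---|---|---|
| Plunger travel | about 39–40 mm, from about 4 mm of the red band showing at the mouth | 34.5–45.5 mm |
| Pull along the rail's normal | 11.5–11.8 N at the wrist sensor | over 7 N |
| Ring height above the bench (from the arm pose) | about 58 mm, which is 38 mm above the rail | below 74 mm |
| Ring centre to peg axis | about 10 mm | below 18 mm |
| Tool tilt | 0.8° | below 11° |
| Motion | joint speeds at noise level, pose unchanged between readings | gauge below 20 mm/s |

- **Off the bench:** the gauge is held about 6 cm up, clear of the bench and on the robot's side of the rail.
- **Arm under load:** the arm gave by a few millimetres, so I made the last part of the pull in three short corrections. I saw no sign of the plunger going past the band.
- **Sideways force:** one correction briefly showed about 6 N sideways, which dropped to about 1 N or less after I moved the gauge about 1 mm back towards the line.
- **Other items:** I did not measure the tape roll, dowel or sanding block again at the end. The gripper touched nothing but the gauge as far as I could see.

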